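# Open the paint carton and twist the cap off the jar

## Robot

A 7-joint arm with a two-finger parallel gripper is mounted at the origin on the work surface. World frame = base frame: x ahead of the robot, y to its left, z up, the work surface at z = 0. Lengths are in mm, angles in rad, forces in N, time in s.
With the tool pointing down it reaches from about 425 to 975 mm from the base axis. Payload 16.7 kg.
Tool frame: the origin (TCP) lies at the very end of the fingers, on their centre line; the grasp point (between the pads) lies 19 mm behind it (bot.grasp_offset is the distance from the TCP to the grasp point, in mm); z points along the fingers, y is the line along which they close (so a half turn about z gives the same grasp; the last joint's range is limited). The gripper opens to 85 mm and grips with 20 to 120 N. Pads are 22 mm wide; open, the fingers measure 114 mm over their backs; the gripper's body (76 mm by 85 mm) begins 54 mm behind the grasp point. The pads swing forward as they close: fully open they stand 13 mm farther back than shut.
Start: joints at [-1.429, 0.426, 0.074, 1.606, -0.034, 1.111, -0.067], TCP at [193.541, 646.621, 231.302] pointing down, gripper open.
Joint ranges: [-2.85, 2.85], [-0.5, 2.14], [-1.23, 1.37], [0.21, 2.46], [-1.02, 4.16], [0.16, 2.05], [-2.73, 2.73]. Speed limits (rad/s): [1.89, 1.89, 2.39, 2.39, 3.01, 3.01, 3.01].

## Interface

Orientations are given as a 3x3 rotation matrix whose columns are the frame's x, y, z axes.
In Python, from plant import sensors, read_camera, ticket, bot gives the robot as it stands. The module is installed in compiled form; this text tells all that it offers.
- The arm moves only by the tool arm_command, never from a script. Its argument "moves" is one flat list of numbers, 7 for each row, row after row: the turn, a rotation vector about the tool's x, y, z in rad, then the shift along the tool's x, y, z in m, then the finger opening in m, from 0 to 0.0854. A call has exactly 8 rows; each row shifts and turns the commanded pose from where the row before left it, along the tool's axes as they then stand; what a row does not reach is not made up. A row lasts 1/8 s, in which the tool goes at most 62.5 mm and 10.7 degrees, less where a joint would pass 70% of its speed; a pose out of reach is approached as far as the arm can. A call is refused whole if a number of a shift passes 0.0625 or a number of a turn 0.188, either way. A call with a gripper value outside its range is refused whole. The fingers move at their own pace and stop on an object; "newtons" is the grip in N (left out, the last holds). Time passes only in rows, so rows that do not move let the fingers close, or fill a call up. It gives the time, the measured TCP pose, the force, the opening and the grip force at its end, in the units of the state.
- sensors.state(): the state, without advancing time (a new reading comes with each control period).
- read_camera(name): name is "scene" or "top" or "wrist"; returns a dict with "pixels" (420x560x3 uint8, red, green, blue), "depth" (420x560 float32, mm along the optical axis (not along the pixel's ray), 0 where there is no reading), "fov_y" (degrees; the focal length in pixels is half the picture's height over the tangent of half this angle, whatever the lens; pixels are square), "cx", "cy" (the principal point, pixels), "dist" ([k1, k2, p1, p2, k3] as OpenCV has them; the pictures are not rectified), "R" (3x3) and "t" (3): a world point X has camera coordinates R X + t. Camera axes: x right, y down, z forward; pixel columns grow to the right and rows downward; lengths in mm; the calibration is good to about 2 mm. A picture is of the moment at which its call begins.
- ticket.hand_in(): hands the job in; it is judged then, once.
The state is a dict: "clock": time; "qpos": joint angles; "joint_velocities": joint speeds; "effort": joint torques, N m; "tcp_pos": TCP position; "tool_rot": TCP orientation; "ft_force": force on the tool from outside, world axes, zero at the start; "ft_torque": the same for the moment, N m; "gripper_width": finger opening in mm; "grip_force": force on a finger pad.
Only numpy, scipy, OpenCV 4.12 (cv2) and the standard library are available. Lean on these libraries where they do the work, as an engineer would, in place of code of your own. Each camera call takes 0.05 s, during which the arm holds its last target. There are 200 camera calls.

## Task

On the model-making desk stands a small carton: swing both of its half-open flaps out past upright, well clear of the opening, then grip the wide cap of the jar that stands in it, unscrew the tight cap counter-clockwise until the threads let go, and lift it off straight, without pulling the jar up out of its pocket. Finish still holding the cap level, about 3 cm above its screwed-down height and over the jar, touching nothing else: do not put it down or let go. Leave the other bottle in the carton and the things on the desk where they are.

Things in the scene. Friction and masses are not known exactly. Their poses are not given: they have to be found in the camera images.
- carton: cardboard carton fixed to the desk, 240 (x) by 178 (y) by 96 mm high, walls and floor 4 mm; origin at the centre of its underside, z up. Inside, a 30 mm thick insert (top at 34 mm) has two square 55 mm pockets down to the floor, at x = -53 and +53 mm, y = 0, which keep what stands in them from turning. Flap hinges: along x, at y = +87 and -87 mm, 96 mm high.
- flap_left (a joint): angle of the flap hinged on the carton's +y wall, rad: 0 lying flat shut, 1.57 upright, 2.9 folded out at its stop. Cardboard 234 (along x) by 70 by 4 mm; starts at 0.9 to 1.25 and stays where it is left (0.5 N at its free edge moves it). Its edge drags on a rough finger: carry it up and out in an arc
- flap_right (a joint): the same for the flap hinged on the carton's -y wall; also grows as it opens outward
- flap_left_edge (a point): middle of the free edge of the left flap
- flap_right_edge (a point): middle of the free edge of the right flap
- jar: amber glass jar, square body 52 x 52 x 60 mm, 38 mm round neck up to 80 mm, 0.2 to 0.4 kg; loose, stands on the carton's floor in either pocket; origin under its centre, z up, axes along the carton's within 0.06 rad
- jar_neck (a point): centre of the neck's top, 80 mm above the jar's underside. On it a sprung rubber seal, a 34 mm disc, presses the cap up with about 15 N and makes it tight (0.1 to 0.4 N m to turn); it rises at most 5 mm as the cap comes off and stays on the jar. Pulling the cap too soon lifts the jar
- cap: the jar's black fluted screw cap, 56 mm across, 22 mm high, 45 g; origin at the centre of its underside, z up; screwed down, 67 to 69 mm above the jar's underside. Its x axis (rib on top) starts 0.3 to 0.65 rad counter-clockwise of the jar's; turned counter-clockwise it rises up to 3 mm, lets go past 1.42 rad, lifts off from there to 2.7 rad; beyond, unlifted, it meets the threads again
- bottle: shorter amber bottle, square body 52 x 52 x 46 mm with a narrow 22 mm black nozzle to 72 mm, in the carton's other pocket; origin under its centre; leave alone
- pot: small white paint pot, 34 mm across, 42 mm high, beside the carton on its +y side; origin under its centre; leave alone
- tank: model tank, 180 x 60 x 41 mm with its barrel, beside the carton on its -y side; origin under its centre; leave alone
- brush_cup: white cup, 68 mm across, 90 mm high, to the left; leave alone
- knife: small screwdriver, 140 mm long, lying in front of the carton; leave alone
- parts_tray: grey divided parts tray, 120 x 90 x 25 mm, to the right; leave alone
- filler_tin: plain round tin, 60 mm across, 35 mm high, to the left; leave alone
Things that resemble listed ones, but are neither listed nor needed, are in the scene too. There is more than one size of the cap; the one meant has the size given above.

How it is judged (in metres and radians):
On the way, in this order (a step that is already met when the one before it is completed fails the run):
1. both flaps are swung out past upright (over 1.7 rad), the cap still on the jar (value of joint each of flap_left, flap_right above 1.7 rad and z of cap in the frame of jar below 0.072 m), for 0.2 s.
2. the cap is off the threads: over 10 mm above its screwed-down height, the jar still in its pocket (z of cap in the frame of jar above 0.078 m and z of jar in the frame of carton below 0.012 m and angle between jar's own z axis and vertical below 0.12 rad), for 0.2 s.
At the end, for the whole second after the job is handed in: Cap gripped and still, underside 80-130 mm above the jar's underside (11-61 mm above screwed down), within 25 mm of the jar's axis, within 0.25 rad of level, touching no jar or carton, nor does the arm; jar in its pocket (raised under 8 mm, tilt under 0.12 rad); both flaps past 1.65 rad (z of cap in the frame of jar between 0.08 and 0.13 m and horizontal distance between cap and jar below 0.025 m and angle between cap's own z axis and vertical below 0.25 rad and contact force between the fingers and cap above 2 N and contact force between cap and jar below 0.1 N and contact force between cap and carton below 0.1 N and contact force between the arm and jar below 0.5 N and contact force between the arm and carton below 0.5 N and linear speed of cap below 0.03 m/s and z of jar in the frame of carton below 0.012 m and angle between jar's own z axis and vertical below 0.12 rad and value of joint each of flap_left, flap_right above 1.65 rad); the arm keeps its last pose, push and grip.
It fails at once if the jar is pulled more than 15 mm up from the carton's floor (z of jar in the frame of carton above 0.019 m).
It fails at once if the other bottle in the carton is moved more than 15 mm (distance of bottle from where it was at the start of the episode above 0.015 m).
It fails at once if something else on the desk is moved more than 30 mm (distance of any of pot, tank, brush_cup, knife, parts_tray, filler_tin from where it was at the start of the episode above 0.03 m).
It also fails if it takes over 51 s, if anything falls off the work surface, if the arm or the gripper's body presses on something with over 40 N, if the wrist force passes 120 N, or if a joint passes its speed limit or range.

## Working session

There is one attempt and no reset: what is moved stays moved. The work goes in short steps, Python scripts to look and compute and a tool call to move; the robot and the scene stay as the last step left them, time stands still between calls to the robot, and variables do not carry over. Pictures are saved under pics/ and viewed, at most 10 in all, crops included, and the job is handed in when it is done.

Besides the shell and the picture viewer there is one more tool, called after ">>>" in YAML: its name, and indented under it one key for each argument. arm_command: Moves the arm, as the interface text tells. Its arguments: {"type":"object","properties":{"moves":{"type":"array"},"newtons":{"type":"number"}},"required":["moves"]}

```bash
mkdir -p pics
cat > h.py <<'E'
import numpy as np, cv2
from plant import sensors, read_camera, ticket, bot
def cam(n):
    c=read_camera(n); return c
def K(c):
    f=210/np.tan(np.radians(c["fov_y"])/2)
    return np.array([[f,0,c["cx"]],[0,f,c["cy"]],[0,0,1.]])
def cloud(c):
    k=K(c); d=c["depth"]; h,w=d.shape
    uv=np.stack(np.meshgrid(np.arange(w),np.arange(h)),-1).reshape(-1,1,2).astype(np.float64)
    n=cv2.undistortPoints(uv,k,np.array(c["dist"],float)).reshape(h,w,2)
    P=np.dstack([n*d[...,None],d])
    X=(P-np.array(c["t"]))@np.array(c["R"])
    X[d==0]=np.nan
    return X
def save(c,f): cv2.imwrite("pics/"+f,c["pixels"][...,::-1])
def st():
    s=sensors.state()
    for k in ["clock","qpos","tcp_pos","tool_rot","ft_force","gripper_width","grip_force"]: print(k,np.round(s[k],3).tolist())
    return s
E
python3 - <<'E'
from h import *
st(); print(bot.grasp_offset)
a=cam("scene");b=cam("top")
import pickle; pickle.dump((a,b),open("c0.pkl","wb"))
save(a,"s0.png");save(b,"t0.png")
for c in(a,b): print(c["fov_y"],-np.array(c["R"]).T@c["t"])
E
```

```text
clock 0.0
qpos [-1.429, 0.427, 0.074, 1.607, -0.034, 1.111, -0.067]
tcp_pos [193.453, 646.262, 230.625]
tool_rot [[-0.958, 0.287, -0.0], [0.287, 0.958, -0.001], [-0.0, -0.001, -1.0]]
ft_force [-0.601, -0.647, 0.706]
gripper_width 85.132
grip_force 0.0
18.700000000000003
57.57479261866039 [1058.5813042   602.84249102 1147.11074659]
46.38676796785541 [ 411.41236833    5.08439081 1486.43778852]
```

View pics/s0.png

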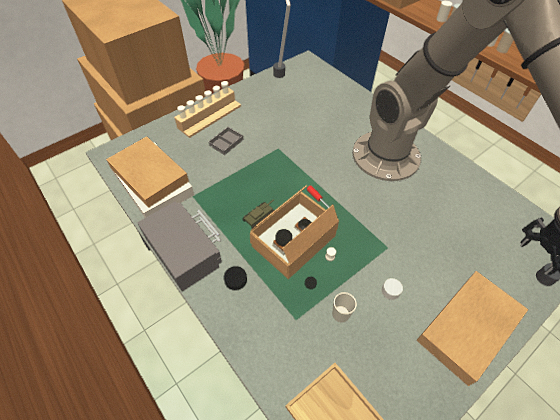

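View pics/t0.png

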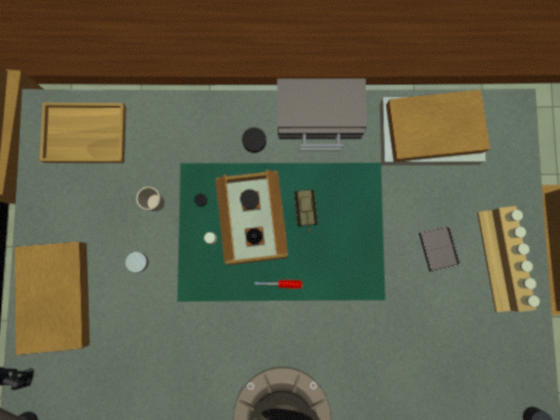

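The scene view shows the carton on the green mat, with the arm off to the right. In the top view the carton is at about (250,218).

Possible caps:
- **(250,199):** wide black disc in the far pocket of the carton.
- **(255,235):** the bottle's nozzle in the near pocket.
- **(254,139):** a larger black disc on the desk.
- **(201,200):** a small black disc on the mat.

I choose (250,199), and will check it with a close crop and depth.

Run:
```python
from h import *
import pickle; a,b=pickle.load(open("c0.pkl","rb"))
im=b["pixels"][160:300,170:330,::-1]; cv2.imwrite("pics/t0c.png",cv2.resize(im,None,fx=4,fy=4,interpolation=cv2.INTER_CUBIC))
X=cloud(b)
for v in range(166,272,6): print(v,[ "%d,%d,%d"%tuple(X[v,u]) for u in range(216,290,6)])
for n,(u,v) in dict(cap=(250,199),noz=(255,235),pot=(210,238),tank=(306,208),blk=(201,200),knife=(290,284)).items(): print(n,X[v,u].round())
```

```text
166 ['739,197,-2', '739,179,-1', '738,159,5', '739,142,0', '739,123,0', '739,105,0', '739,86,-2', '738,67,2', '738,49,1', '738,30,1', '740,12,-5', '739,-6,-3', '738,-24,1']
172 ['721,197,-2', '721,179,-4', '720,160,0', '721,142,-4', '720,123,0', '721,105,-3', '719,86,3', '720,68,0', '721,49,-7', '689,28,146', '701,12,89', '720,-5,0', '720,-24,-3']
178 ['683,185,92', '673,161,142', '682,150,95', '683,133,95', '684,116,87', '685,99,82', '687,82,71', '689,65,61', '692,48,47', '671,28,152', '679,12,110', '701,-5,0', '701,-24,0']
184 ['664,183,103', '658,162,136', '676,156,36', '676,138,35', '676,120,33', '676,102,34', '676,84,32', '677,66,31', '676,48,31', '654,28,152', '661,12,114', '682,-5,0', '683,-24,-3']
190 ['665,197,-3', '642,163,128', '658,156,33', '657,138,36', '658,120,33', '648,98,94', '647,81,97', '658,66,30', '657,48,38', '637,28,156', '642,12,127', '664,-5,-5', '662,-24,5']
196 ['645,196,0', '625,162,130', '620,142,161', '640,138,35', '640,120,35', '630,98,92', '630,81,94', '631,64,91', '639,48,35', '619,28,161', '624,12,130', '645,-5,0', '645,-24,-1']
202 ['627,196,-2', '6
[... 1402 characters left out ...]
89,12,155', '490,-4,124', '497,-23,0']
250 ['480,194,0', '480,176,2', '474,145,127', '473,125,157', '478,119,32', '478,101,34', '478,83,34', '478,66,33', '478,48,38', '478,30,30', '472,12,157', '473,-3,133', '479,-22,1']
256 ['462,194,0', '462,176,-1', '458,144,127', '457,125,157', '461,119,32', '461,101,31', '461,83,34', '461,66,31', '460,48,37', '458,29,96', '458,12,92', '458,-4,94', '461,-22,-2']
262 ['444,194,-1', '444,176,-3', '442,148,87', '442,131,91', '442,115,86', '442,99,63', '443,83,39', '444,67,0', '443,49,1', '443,31,-1', '443,13,-1', '443,-4,-1', '443,-22,-5']Traceback (most recent call last):
  File "<stdin>", line 5, in <module>
ValueError: cannot convert float NaN to integer
```

View pics/t0c.png

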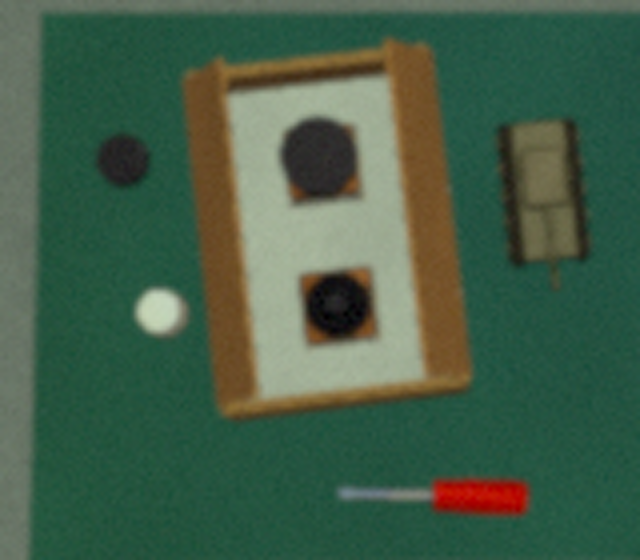

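The crop shows a carton yawed slightly counter-clockwise. The wide disc in the far pocket, at (320,157) in the crop and about z 93, spans roughly 55 mm, so it is the 56 mm cap. The narrow nozzle is at (338,303), the pot at (160,312) and the tank at (545,195).

Run:
```python
from h import *
import pickle; a,b=pickle.load(open("c0.pkl","rb"))
X=cloud(b); P=X[160:280,205:295].reshape(-1,3)
P=P[np.isfinite(P).all(1)]
F=P[(P[:,2]>25)&(P[:,1]>-15)&(P[:,1]<195)&(P[:,0]>430)&(P[:,0]<700)&~((P[:,1]>175)&(P[:,2]<50))]
r=cv2.minAreaRect(F[:,:2].astype(np.float32)); print("rect",r)
g=b["pixels"][160:280,205:295].reshape(-1,3).max(1)[np.isfinite(X[160:280,205:295].reshape(-1,3)).all(1)]
C=P[(g<75)&(P[:,2]>84)&(P[:,2]<105)&(abs(P[:,0]-623)<45)&(abs(P[:,1]-84)<45)]
(cc,rad)=cv2.minEnclosingCircle(C[:,:2].astype(np.float32)); print("cap",cc,rad,C.mean(0),np.median(C[:,2]),len(C))
B=P[(P[:,2]>43)&(P[:,2]<82)&(abs(P[:,0]-515)<40)&(abs(P[:,1]-84)<40)];print("bottle",cv2.minAreaRect(B[:,:2].astype(np.float32)))
for yaw in(0.08,0.094,0.11):
  c=np.array(r[0]);x=np.array([np.cos(yaw),np.sin(yaw)]);y=np.array([-x[1],x[0]])
  q=F[:,:2]-c; u,v=q@x,q@y
  print(yaw,np.percentile(u,[.5,99.5]),np.percentile(v,[.5,99.5]),"cap",(C.mean(0)[:2]-c)@x,(C.mean(0)[:2]-c)@y)
  for s in(1,-1):
    m=(s*v>35)&(abs(u)<105)&(F[:,2]>106)
    p=np.polyfit(F[m,2],s*v[m],1); print(s,"y at 96",np.polyval(p,96),"ang",np.arctan2(1,-p[0]),m.sum(),"zmax",np.percentile(F[m,2],98), np.std(s*v[m]-np.polyval(p,F[m,2])))
```

```text
rect ((569.356201171875, 83.30374908447266), (251.63131713867188, 182.63851928710938), 6.474162578582764)
cap (622.4097900390625, 88.21633911132812) 27.160186767578125 [622.05773584  88.66193249  93.16681514] 93.0260812572487 271
bottle ((518.1543579101562, 76.14176940917969), (52.165225982666016, 52.222408294677734), 6.595943450927734)
0.08 [-125.19096193  122.95477495] [-89.90054723  89.42026375] cap 52.96117726718686 1.12941934801405
1 y at 96 90.49930714396675 ang 1.0659505205781694 722 zmax 160.5074637670787 2.573427633551709
-1 y at 96 92.4502639316191 ang 1.1099354632093508 782 zmax 163.0487940092253 2.6807886294029677
0.094 [-124.77326937  123.26188232] [-89.6304445   88.69371079] cap 52.97179851094346 0.3878764056595134
1 y at 96 90.49151211722108 ang 1.0658867311504128 721 zmax 160.50976057097535 1.9171712763429452
-1 y at 96 92.4700569395759 ang 1.1090387750888235 782 zmax 163.0487940092253 2.0466306818894076
0.11 [-124.5976698   123.31980584] [-89.84982028  88.37005386] cap 52.971224023084794 -0.4596858560181101
1 y at 96 90.4651977632831 ang 1.0664381280005402 720 zmax 160.51205737487203 1.451768097779357
-1 y at 96 92.5108819319354 ang 1.108094330221773 785 zmax 163.04691104910074 1.5792717657526032
```

>>> arm_command:
  moves: [0, 0, 0, -0.043, -0.035, 0, 0, 0, 0, 0, -0.043, -0.035, 0, 0, 0, 0, 0, -0.043, -0.035, 0, 0, 0, 0, 0, -0.043, -0.035, 0, 0, 0, 0, 0, -0.043, -0.035, 0, 0, 0, 0, 0, -0.043, -0.035, 0, 0, 0, 0, 0, -0.043, -0.035, 0, 0, 0, 0, 0, -0.043, -0.035, 0, 0]
  newtons: 40

```text
clock: 1.1
tcp_pos: [443.5, 278.1, 231.3]
tool_rot: [[-0.958, 0.287, -0.0], [0.287, 0.958, 0.0], [0.0, 0.0, -1.0]]
ft_force: [0.7, 0.5, 0.5]
gripper_width: 0.1
grip_force: 0.0
```

>>> arm_command:
  moves: [0, 0, 0, -0.043, -0.035, 0.005, 0, 0, 0, 0, -0.043, -0.035, 0.005, 0, 0, 0, 0, -0.043, -0.035, 0.005, 0, 0, 0, 0, -0.043, -0.035, 0.005, 0, 0, 0, -0.1, 0, 0, 0, 0, 0, 0, -0.1, 0, 0, 0, 0, 0, 0, -0.1, 0, 0, 0, 0, 0, 0, -0.1, 0, 0, 0, 0]

```text
clock: 2.1
tcp_pos: [567.2, 96.2, 211.0]
tool_rot: [[-0.994, -0.112, -0.001], [-0.112, 0.994, -0.0], [0.001, -0.0, -1.0]]
ft_force: [0.6, 0.5, 0.2]
gripper_width: -0.3
grip_force: 0.0
```

```bash
cat >> h.py <<'E'
C0=np.array([569,83.]);Y=0.113
def rep():
    s=st(); x=np.array([np.cos(Y),np.sin(Y)]);y=np.array([-x[1],x[0]])
    R=np.array(s["tool_rot"]); q=np.array(s["tcp_pos"][:2])-C0
    print("carton xy",q@x,q@y,"tool y yaw rel carton y",np.arctan2(R[1,1],R[0,1])-np.pi/2-Y)
    return s
E
python3 -c "
from h import *
rep()"
```

```text
clock 2.1
qpos [-0.543, 0.292, 0.32, 1.869, -0.108, 0.998, 1.506]
tcp_pos [567.21, 96.22, 211.013]
tool_rot [[-0.994, -0.112, -0.001], [-0.112, 0.994, -0.0], [0.001, -0.0, -1.0]]
ft_force [0.628, 0.537, 0.238]
gripper_width -0.267
grip_force 0.0
carton xy -0.28814170514246906 13.33756516246791 tool y yaw rel carton y -0.0006106060717021716
```

>>> arm_command:
  moves: [0, 0, 0, 0, 0, 0.037, 0, 0, 0, 0, 0, 0, 0.036, 0, 0, 0, 0, 0, 0.025, 0, 0, 0, 0, 0, 0, 0.0075, -0.003, 0, 0, 0, 0, 0, 0.0076, -0.003, 0, 0, 0, 0, 0, 0.0093, -0.0013, 0, 0, 0, 0, 0, 0.0093, -0.0013, 0, 0, 0, 0, 0, 0.0074, 0.001, 0]

```text
clock: 3.1
tcp_pos: [560.3, 162.6, 146.2]
tool_rot: [[-0.994, -0.109, 0.0], [-0.109, 0.994, 0.0], [-0.001, 0.0, -1.0]]
ft_force: [1.0, -0.7, 1.3]
gripper_width: 0.2
grip_force: 0.3
```

>>> arm_command:
  moves: [0, 0, 0, 0, 0.0074, 0.001, 0, 0, 0, 0, 0, 0.0065, 0.003, 0, 0, 0, 0, 0, 0.0065, 0.003, 0, 0, 0, 0, 0, 0.0055, 0.005, 0, 0, 0, 0, 0, 0.0055, 0.005, 0, 0, 0, 0, 0, -0.06, -0.005, 0, 0, 0, 0, 0, -0.062, -0.005, 0, 0, 0, 0, 0, 0, 0, 0]

```text
clock: 4.1
tcp_pos: [570.6, 66.7, 139.2]
tool_rot: [[-0.995, -0.102, 0.001], [-0.102, 0.995, -0.001], [-0.001, -0.002, -1.0]]
ft_force: [-1.6, 0.9, 0.0]
gripper_width: 0.2
grip_force: 0.0
```

Run:
```python
from h import *
rep()
b=cam("scene")
X=cloud(b); P=X.reshape(-1,3);P=P[np.isfinite(P).all(1)]
x=np.array([np.cos(Y),np.sin(Y)]);y=np.array([-x[1],x[0]])
u,v=(P[:,:2]-C0)@x,(P[:,:2]-C0)@y
m=(abs(u)<125)&(abs(v)<160)&(P[:,2]>105)&(P[:,2]<172)
for lo,hi in((30,160),(-160,-30)):
  k=m&(v>lo)&(v<hi); print(k.sum(), [(z,np.round(np.median(v[k&(abs(P[:,2]-z)<5)]),1)) for z in range(110,170,10)])
im=cv2.resize(b["pixels"][170:290,220:370,::-1],None,fx=4,fy=4); cv2.imwrite("pics/s1.png",im)
```

```text
clock 4.1
qpos [-0.479, 0.376, 0.31, 1.935, -0.147, 0.851, 1.581]
tcp_pos [570.553, 66.657, 139.219]
tool_rot [[-0.995, -0.102, 0.001], [-0.102, 0.995, -0.001], [-0.001, -0.002, -1.0]]
ft_force [-1.62, 0.927, 0.025]
gripper_width 0.223
grip_force 0.0
carton xy -0.29951588845006416 -16.413663069581702 tool y yaw rel carton y -0.011077881736654818
563 [(110, np.float64(104.1)), (120, np.float64(113.6)), (130, np.float64(122.4)), (140, np.float64(133.5)), (150, np.float64(137.5)), (160, np.float64(nan))]
65 [(110, np.float64(-78.2)), (120, np.float64(-71.7)), (130, np.float64(-68.6)), (140, np.float64(-61.3)), (150, np.float64(-57.3)), (160, np.float64(-55.6))]
  return _methods._mean(a, axis=axis, dtype=dtype,
  ret = ret.dtype.type(ret / rcount)
```

View pics/s1.png

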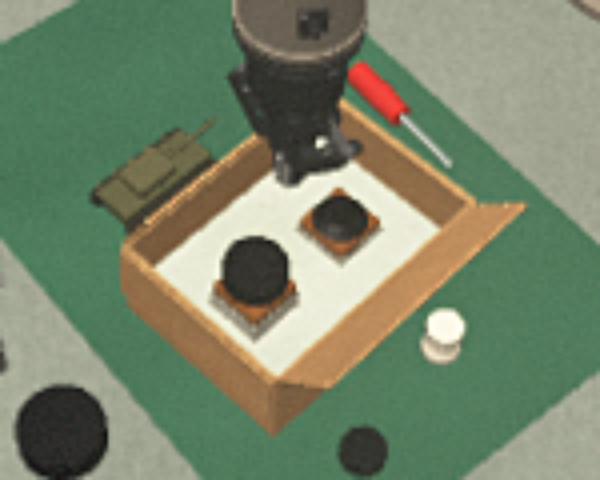

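The left flap is out at about 2.3 rad. The cap at (255,268) and the bottle at (340,222) have not moved. I'll now do the right flap the same way.

>>> arm_command:
  moves: [0, 0, 0, 0, -0.028, 0, 0, 0, 0, 0, 0, -0.0076, -0.0028, 0, 0, 0, 0, 0, -0.0076, -0.0028, 0, 0, 0, 0, 0, -0.008, -0.001, 0, 0, 0, 0, 0, -0.008, -0.001, 0, 0, 0, 0, 0, -0.0074, 0.001, 0, 0, 0, 0, 0, -0.0074, 0.001, 0, 0, 0, 0, 0, -0.0065, 0.003, 0]

```text
clock: 5.15
tcp_pos: [578.9, -8.6, 141.4]
tool_rot: [[-0.994, -0.109, 0.0], [-0.109, 0.994, -0.0], [-0.0, -0.0, -1.0]]
ft_force: [-0.7, 0.9, 1.4]
gripper_width: 0.1
grip_force: 0.3
```

>>> arm_command:
  moves: [0, 0, 0, 0, -0.0065, 0.003, 0, 0, 0, 0, 0, -0.0055, 0.005, 0, 0, 0, 0, 0, -0.0055, 0.005, 0, 0, 0, 0, 0, -0.004, 0.004, 0, 0, 0, 0, 0, 0.05, -0.02, 0, 0, 0, 0, -0.02, 0.05, -0.03, 0.0854, 0, 0, 0, -0.033, 0.018, -0.01, 0.0854, 0, 0, 0.18, 0, 0, 0, 0.0854]

```text
clock: 6.15
tcp_pos: [622.8, 96.2, 185.0]
tool_rot: [[-0.998, 0.071, 0.002], [0.071, 0.998, 0.001], [-0.002, 0.001, -1.0]]
ft_force: [-0.0, -1.5, -0.7]
gripper_width: 53.8
grip_force: 0.0
```

>>> arm_command:
  moves: [0, 0, 0.18, 0, 0, 0, 0.0854, 0, 0, 0.18, 0, 0, 0, 0.0854, 0, 0, 0.18, 0, 0, 0, 0.0854, 0, 0, 0.18, 0, 0, 0, 0.0854, 0, 0, 0, 0, 0, 0, 0.0854, 0, 0, 0, 0, 0, 0, 0.0854, 0, 0, 0, 0, 0, 0, 0.0854, 0, 0, 0, 0, 0, 0, 0.0854]

```text
clock: 7.15
tcp_pos: [621.1, 93.5, 184.5]
tool_rot: [[-0.704, 0.71, 0.0], [0.71, 0.704, 0.0], [0.0, 0.0, -1.0]]
ft_force: [0.3, -0.6, 0.6]
gripper_width: 85.4
grip_force: 0.0
```

```bash
python3 - <<'E' 2>/dev/null
from h import *
rep()
w=cam("wrist"); s=cam("scene")
X=cloud(s); P=X.reshape(-1,3);P=P[np.isfinite(P).all(1)]
x=np.array([np.cos(Y),np.sin(Y)]);y=np.array([-x[1],x[0]])
u,v=(P[:,:2]-C0)@x,(P[:,:2]-C0)@y
m=(abs(u)<125)&(abs(v)<165)&(P[:,2]>99)&(P[:,2]<172)
for lo,hi in((80,165),(-165,-70)):
  k=m&(v>lo)&(v<hi); print(k.sum(), [(z,np.round(np.median(v[k&(abs(P[:,2]-z)<5)]),1)) for z in range(110,170,10)])
X=cloud(w);g=w["pixels"].max(2)
k=(X[...,2]>86)&(X[...,2]<99)&(np.hypot(X[...,0]-622,X[...,1]-88.5)<40)
C=X[k]; print("cap wrist",C.mean(0),cv2.minEnclosingCircle(C[:,:2].astype(np.float32)),len(C),np.median(C[:,2]))
cv2.imwrite("pics/w2.png",np.hstack([w["pixels"][...,::-1][:, :400],cv2.resize(s["pixels"][170:290,220:340,::-1],(400,420))]))
E
```

```text
clock 7.15
qpos [-0.643, 0.432, 0.517, 1.784, -0.25, 0.99, 0.753]
tcp_pos [621.065, 93.457, 184.537]
tool_rot [[-0.704, 0.71, 0.0], [0.71, 0.704, 0.0], [0.0, 0.0, -1.0]]
ft_force [0.281, -0.552, 0.629]
gripper_width 85.429
grip_force 0.0
carton xy 52.91191976501687 4.519483992021861 tool y yaw rel carton y -0.9028243941491411
630 [(110, np.float64(104.0)), (120, np.float64(112.9)), (130, np.float64(122.3)), (140, np.float64(133.5)), (150, np.float64(137.5)), (160, np.float64(nan))]
722 [(110, np.float64(-105.5)), (120, np.float64(-118.3)), (130, np.float64(-131.4)), (140, np.float64(-137.7)), (150, np.float64(nan)), (160, np.float64(nan))]
cap wrist [622.57706044  92.21637525  93.41206535] ((623.6307983398438, 91.23832702636719), 28.108850479125977) 3796 93.50019054938721
```

View pics/w2.png

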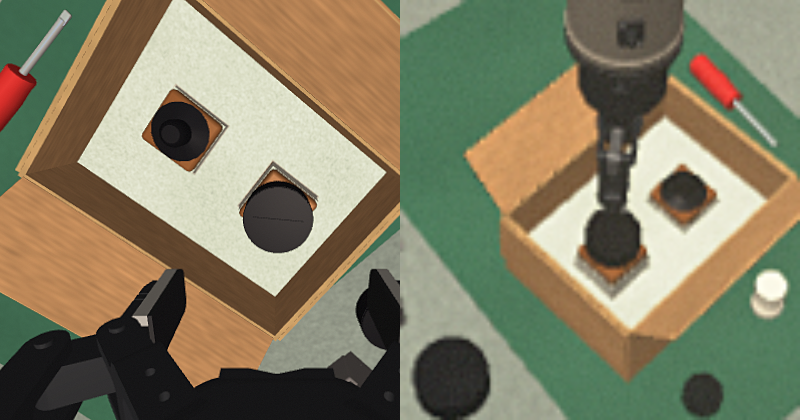

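Both flaps are well out, at roughly 2.3 rad. The cap disc is at (278,215) in the wrist view, radius 28 mm, with its rib visible. The bottle is at (178,130). Next I centre over the cap and descend.

>>> arm_command:
  moves: [0, 0, 0, -0.0039, -0.0011, 0.03, 0.0854, 0, 0, 0, 0, 0, 0.03, 0.0854, 0, 0, 0, 0, 0, 0.03, 0.0854, 0, 0, 0, 0, 0, 0.02, 0.0854, 0, 0, 0, 0, 0, 0.009, 0.0854, 0, 0, 0, 0, 0, 0, 0.0854, 0, 0, 0, 0, 0, 0, 0.0854, 0, 0, 0, 0, 0, 0, 0.0854]

```text
clock: 8.25
tcp_pos: [623.4, 90.2, 66.3]
tool_rot: [[-0.703, 0.711, 0.001], [0.711, 0.703, 0.0], [-0.001, 0.001, -1.0]]
ft_force: [-0.7, -0.1, 0.2]
gripper_width: 85.1
grip_force: 0.0
```

Run:
```python
from h import *
rep()
w=cam("wrist"); save(w,"w3.png")
X=cloud(w)
k=(X[...,2]>84)&(X[...,2]<100)&(np.hypot(X[...,0]-622,X[...,1]-90)<33)
C=X[k]; print(C.mean(0),cv2.minEnclosingCircle(C[:,:2].astype(np.float32)),len(C))
```

```text
clock 8.25
qpos [-0.578, 0.579, 0.447, 1.858, -0.343, 0.779, 0.832]
tcp_pos [623.426, 90.205, 66.341]
tool_rot [[-0.703, 0.711, 0.001], [0.711, 0.703, 0.0], [-0.001, 0.001, -1.0]]
ft_force [-0.678, -0.126, 0.209]
gripper_width 85.066
grip_force 0.0
carton xy 54.891340005636266 1.022407470232367 tool y yaw rel carton y -0.9037424698824008
[621.64333421  93.2691224   93.31777591] ((624.0217895507812, 91.22386932373047), 28.54165267944336) 12663
```

View pics/w3.png

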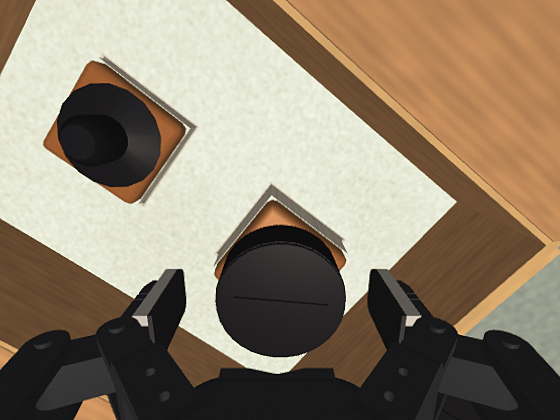

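The cap at (280,298) sits centred between the pads at (165,300) and (393,300). Closing now.

>>> arm_command:
  moves: [0, 0, 0, 0, 0, 0, 0.05, 0, 0, 0, 0, 0, 0, 0.05, 0, 0, 0, 0, 0, 0, 0.045, 0, 0, 0, 0, 0, 0, 0.04, 0, 0, 0, 0, 0, 0, 0.03, 0, 0, 0, 0, 0, 0, 0.03, 0, 0, 0, 0, 0, 0, 0.03, 0, 0, 0, 0, 0, 0, 0.03]
  newtons: 80

```text
clock: 9.3
tcp_pos: [623.7, 90.5, 66.1]
tool_rot: [[-0.703, 0.711, 0.001], [0.711, 0.703, 0.001], [-0.0, 0.001, -1.0]]
ft_force: [0.1, 0.9, 5.1]
gripper_width: 54.1
grip_force: 82.7
```

>>> arm_command:
  moves: [0, 0, -0.1, 0, 0, -0.0002, 0.03, 0, 0, -0.1, 0, 0, -0.0002, 0.03, 0, 0, -0.1, 0, 0, -0.0002, 0.03, 0, 0, -0.1, 0, 0, -0.0002, 0.03, 0, 0, -0.1, 0, 0, -0.0002, 0.03, 0, 0, -0.1, 0, 0, -0.0002, 0.03, 0, 0, -0.1, 0, 0, -0.0002, 0.03, 0, 0, -0.1, 0, 0, -0.0002, 0.03]

```text
clock: 10.3
tcp_pos: [624.1, 89.9, 67.9]
tool_rot: [[-1.0, -0.012, 0.002], [-0.012, 1.0, 0.0], [-0.002, 0.0, -1.0]]
ft_force: [2.3, -0.5, 5.0]
gripper_width: 53.9
grip_force: 83.1
```

Run:
```python
from h import *
s=rep(); print(np.round(s["ft_torque"],2))
w=cam("wrist"); save(w,"w4.png")
```

```text
clock 10.3
qpos [-0.426, 0.546, 0.24, 1.847, -0.178, 0.766, 1.491]
tcp_pos [624.13, 89.865, 67.866]
tool_rot [[-1.0, -0.012, 0.002], [-0.012, 1.0, 0.0], [-0.002, 0.0, -1.0]]
ft_force [2.304, -0.484, 4.987]
gripper_width 53.855
grip_force 83.068
carton xy 55.552311699247184 0.604406352067107 tool y yaw rel carton y -0.10105353416996322
[-0.29 -0.55 -0.15]
```

View pics/w4.png

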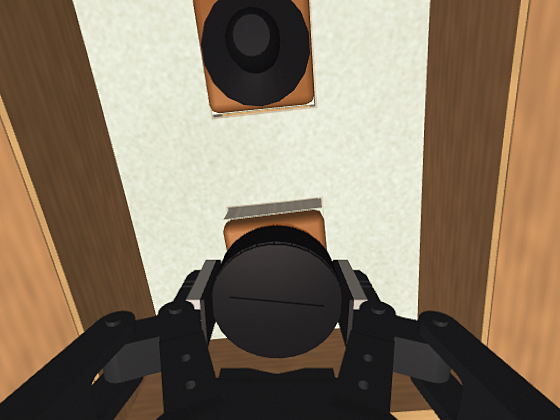

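The rib (230,297)–(323,305) kept its place relative to the pads, so the cap turns with the tool and is now near 1.38 rad on the jar. I'll turn it on to about 1.95 rad.

>>> arm_command:
  moves: [0, 0, -0.1, 0, 0, -0.0003, 0.03, 0, 0, -0.1, 0, 0, -0.0003, 0.03, 0, 0, -0.1, 0, 0, -0.0003, 0.03, 0, 0, -0.1, 0, 0, -0.0003, 0.03, 0, 0, -0.1, 0, 0, 0, 0.03, 0, 0, -0.08, 0, 0, 0, 0.03, 0, 0, 0, 0, 0, 0, 0.03, 0, 0, 0, 0, 0, 0, 0.03]

```text
clock: 11.35
tcp_pos: [623.8, 90.3, 69.1]
tool_rot: [[-0.832, -0.555, 0.002], [-0.555, 0.832, 0.001], [-0.002, -0.001, -1.0]]
ft_force: [1.4, 1.4, 7.9]
gripper_width: 53.9
grip_force: 83.4
```

>>> arm_command:
  moves: [0, 0, 0, 0, 0, -0.001, 0.03, 0, 0, 0, 0, 0, -0.001, 0.03, 0, 0, 0, 0, 0, -0.001, 0.03, 0, 0, 0, 0, 0, -0.001, 0.03, 0, 0, 0, 0, 0, -0.001, 0.03, 0, 0, 0, 0, 0, -0.001, 0.03, 0, 0, 0, 0, 0, 0, 0.03, 0, 0, 0, 0, 0, 0, 0.03]

```text
clock: 12.35
tcp_pos: [622.9, 89.9, 74.3]
tool_rot: [[-0.832, -0.556, -0.0], [-0.556, 0.832, -0.0], [0.0, -0.0, -1.0]]
ft_force: [0.3, 0.3, -0.5]
gripper_width: 54.3
grip_force: 84.0
```

Run:
```python
from h import *
s=rep(); print(np.round(s["ft_torque"],2))
w=cam("wrist"); save(w,"w5.png")
```

```text
clock 12.35
qpos [-0.317, 0.527, 0.094, 1.838, -0.067, 0.78, 1.972]
tcp_pos [622.95, 89.932, 74.308]
tool_rot [[-0.832, -0.556, -0.0], [-0.556, 0.832, -0.0], [0.0, -0.0, -1.0]]
ft_force [0.336, 0.328, -0.522]
gripper_width 54.302
grip_force 84.037
carton xy 54.38747792625411 0.8044666750964433 tool y yaw rel carton y 0.47598798965010625
[0.01 0.06 0.01]
```

View pics/w5.png

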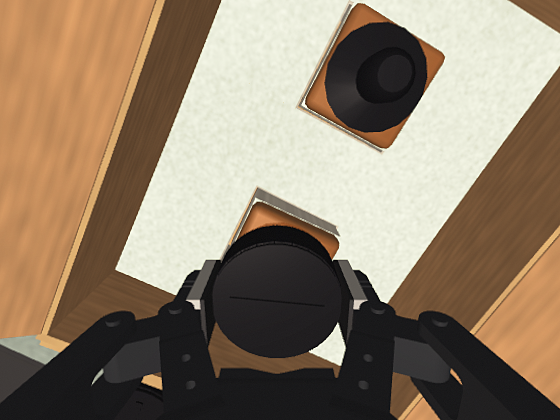

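The cap turned with the tool: the rib is still at (230,297)–(323,305) and the jar body remains in its pocket. The vertical force is only the cap's own weight, so it is free of the jar. I'll lift another 22 mm.

>>> arm_command:
  moves: [0, 0, 0, 0, 0, -0.004, 0.03, 0, 0, 0, 0, 0, -0.004, 0.03, 0, 0, 0, 0, 0, -0.005, 0.03, 0, 0, 0, 0, 0, -0.005, 0.03, 0, 0, 0, 0, 0, -0.004, 0.03, 0, 0, 0, 0, 0, 0, 0.03, 0, 0, 0, 0, 0, 0, 0.03, 0, 0, 0, 0, 0, 0, 0.03]

```text
clock: 13.4
tcp_pos: [622.9, 90.0, 96.1]
tool_rot: [[-0.831, -0.556, -0.0], [-0.556, 0.831, -0.0], [0.0, 0.0, -1.0]]
ft_force: [-1.5, 0.1, 0.0]
gripper_width: 54.2
grip_force: 84.0
```

Run:
```python
from h import *
s=rep(); print(np.round(s["joint_velocities"],3))
a=cam("scene"); w=cam("wrist")
cv2.imwrite("pics/f6.png",np.hstack([cv2.resize(a["pixels"][170:290,220:340,::-1],(400,420)),w["pixels"][:,80:480,::-1]]))
```

```text
clock 13.4
qpos [-0.32, 0.499, 0.098, 1.827, -0.064, 0.82, 1.969]
tcp_pos [622.895, 89.997, 96.133]
tool_rot [[-0.831, -0.556, -0.0], [-0.556, 0.831, -0.0], [0.0, 0.0, -1.0]]
ft_force [-1.517, 0.091, 0.013]
gripper_width 54.23
grip_force 84.022
carton xy 54.340001068192876 0.8755856141973517 tool y yaw rel carton y 0.4761236007713183
[-0.001 -0.001  0.003  0.    -0.     0.001  0.   ]
```

View pics/f6.png

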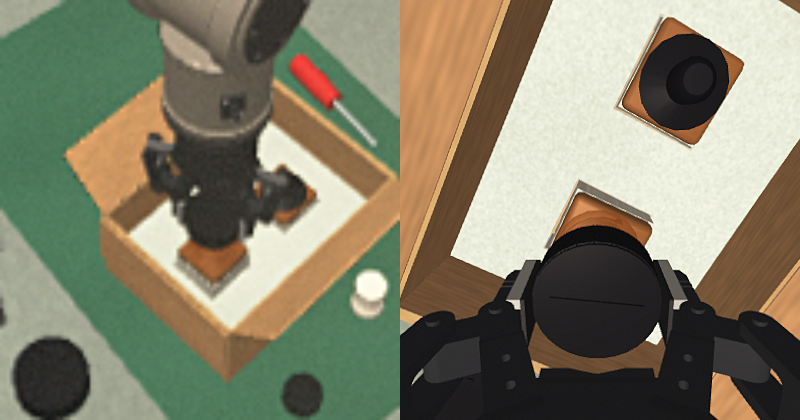

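The cap at (597,300) is held level above the jar. The jar's neck and shoulder at (610,215) are visible below it in the pocket, and both flaps are out. Handing in.

```bash
python3 -c "
from h import *
print(ticket.hand_in())"
```

```text
the job is handed in; nothing more can be done
None
```

I swung both flaps out to about 2.3 rad, unscrewed the cap and lifted it off, then handed the job in with it held level about 30 mm above its screwed-down height; the jar is still in its pocket, and hand-in gave no verdict.

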